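# Third hand at the vise: bench pin held against the fixed jaw

## Robot

A 6-joint arm with a two-finger parallel gripper is mounted at the origin on the work surface. World frame = base frame: x ahead of the robot, y to its left, z up, the work surface at z = 0. Lengths are in mm, angles in rad, forces in N, time in s.
With the tool pointing down it reaches from about 275 to 1000 mm from the base axis. Payload 8.4 kg.
Tool frame: the origin (TCP) lies on the centre line of the jaws, within the pads' length; the fingertips stand r.tip_reach ahead of it and the grasp point (between the pads) lies 11 mm behind it (r.tip_reach is the distance from the TCP to the fingertips, in mm); z points along the fingers, y is the line along which they close (so a half turn about z gives the same grasp; the last joint's range is limited). The gripper opens to 85 mm and grips with 20 to 120 N. Pads are 22 mm wide; open, the fingers measure 114 mm over their backs; the gripper's body (76 mm by 85 mm) begins 54 mm behind the grasp point. The pads swing forward as they close: fully open they stand 13 mm farther back than shut.
Start: joints at [1.129, 0.353, 1.633, -0, 1.155, -0.002], TCP at [266.098, 565.526, 239.281] pointing down, gripper open.
Joint ranges: [-2.63, 2.63], [-0.92, 2.1], [0.06, 2.66], [-1.3, 4.44], [0, 2.69], [-3.02, 3.02]. Speed limits (rad/s): [2.22, 2.22, 2.79, 3.14, 3.14, 3.14].

## Interface

Orientations are given as [roll, pitch, yaw] about the fixed x, y, z axes, in that order (R = Rz(yaw) Ry(pitch) Rx(roll)).
In Python, from rig import r gives the robot as it stands.
- The arm moves only by the tool carry_out, never from a script. Its argument "targets" is a list of rows, each an object with "dp": the shift along the tool's x, y, z in mm, a list of three; "yaw": the turn about the tool's z in degrees. A call has 1 to 12 rows; each row is the pose to reach, as a shift and turn from the pose commanded when the call began, along the tool's axes at that moment; what a row does not reach only later rows make up. A row lasts 1/8 s, in which the tool goes at most 62.5 mm and 10.7 degrees, less where a joint would pass 70% of its speed; a pose out of reach is approached as far as the arm can. A call with a gripper value outside its range is refused whole. "fingers" is the opening, from -1 (shut) to 1 (fully open), so that 0 is half open, set as the call begins (left out, the last holds). The fingers move at their own pace and stop on an object; "grip_force" is the grip in N (left out, the last holds). Time passes only in rows, so rows that repeat a pose let the fingers close. It gives the time, the measured TCP pose, the force, the opening and the grip force at its end, in the units of the state.
- r.sense(): the state, without advancing time (a new reading comes with each control period).
- r.grab_frame(name): name is "side" or "top"; returns the picture (480x640x3 uint8, red, green, blue); there is no depth.
- r.get_calibration(name): a dict with "fx", "fy", "cx", "cy" (pixels), "dist_coeffs" ([k1, k2, p1, p2, k3] as OpenCV has them; the pictures are not rectified), "rvec" (rotation vector, rad) and "tvec" (3), from world to camera coordinates, as OpenCV has them. Camera axes: x right, y down, z forward; pixel columns grow to the right and rows downward; lengths in mm; the calibration is good to about 2 mm. A picture is of the moment at which its call begins. get_calibration takes no time and is no camera call.
- r.sign_off(): hands the job in; it is judged then, once.
The state is a dict: "clock": time; "qpos": joint angles; "qvel": joint speeds; "joint_efforts": joint torques, N m; "eef_pos": TCP position; "tcp_rot": TCP orientation; "contact_force": force on the tool from outside, world axes, zero at the start; "wrist_torque": the same for the moment, N m; "opening": opening from 0.0 (shut) to 1.0 (fully open); "grasp_force": force on a finger pad.
Only numpy, scipy, OpenCV 4.12 (cv2) and the standard library are available. Lean on these libraries where they do the work, as an engineer would, in place of code of your own. Each camera call takes 0.05 s, during which the arm holds its last target. There are 200 camera calls.

## Task

The jeweller wants the wooden bench pin (the notched board with a clamping block under it) clamped in the small bench vise. Lift it off the bench and lower its block between the open jaws, notch pointing out over the sliding jaw, board sitting down on top of the fixed jaw, then press the block flat and central against the fixed jaw with a steady push of about 10 newtons, never ramming it. Keep that push for a couple of seconds and finish while still holding it so, because the jeweller then winds the vise shut; leave the other things on the bench where they are.

Things in the scene. Friction and masses are not known exactly. Their poses are not given: they have to be found in the camera images.
- bench_pin: Loose wooden bench pin, 80 to 155 g, standing on its block. Board: x -42 to +86 mm, 58 mm wide with parallel sides up to x +34, flat top, 18 mm thick (z 28 to 46); beyond x +34 two prongs round a V notch, thinning to 8 mm. Block under it: x -16 to +16, 44 mm wide, z 0 to 28. Origin: centre of the block's underside; x points to the notched toe, z up.
- pin_grip (a point): Point inside the board on its middle line, at bench_pin x +9, z +37 mm: near the centre of mass, mid thickness; a good place to grip across the 58 mm width from above. Turns with the pin.
- pin_heel (a point): Point on the pin at bench_pin x -16, y 0, z +28 mm: the middle of the line where the block's back face meets the underside of the board. Axes as the pin's. When the pin is home this point lies at the origin of fixed_jaw.
- vise: Grey iron bench vise fixed on the bench, jaws 50 mm wide, jaw tops 105 mm up. Origin: on the bench straight below the fixed jaw's clamping face; x points from fixed jaw to sliding jaw and screw. Fixed jaw casting: x -29 to 0, flat top; behind it an 84 mm high anvil pad to x -97; base lugs to y +-71. Slide bar between the jaws, 45 mm below their tops.
- fixed_jaw: The fixed jaw's rigid upright steel clamping plate, 50 mm wide (y), its top edge 2 mm below the casting's top. Origin: middle of the jaw in the plane of the clamping face, level with the top of the jaw casting; x is the face's normal, pointing to the sliding jaw (push the pin along -x), z up.
- sliding_jaw (a joint): Opening of the vise in m (0 shut), 0.052 to 0.060 here; held by its screw, it does not give when touched.
- sliding_face (a point): Middle of the sliding jaw's clamping face, level with its flat top (105 mm, as the fixed jaw); its axes are the vise's. The sliding jaw is 50 mm wide and reaches 29 mm farther in x at the top; lower, at 48 mm above the bench, the screw head with its slanting 92 mm tommy bar reaches 70 mm farther.
- brush_jar: Glass jar, 66 mm across and 90 mm high, with brush handles up to 155 mm high. Origin under its centre. Leave alone.
- file: Half-round file with wooden handle lying on the bench, 230 mm long, 26 mm high. Origin on the bench 115 mm from the handle's end; x points to the file's tip. Leave alone.
- wax_tube: Standing green wax tube, 28 mm across, 45 mm high. Origin under its centre. Leave alone.
- wax_bar: Small blue wax bar, 42 x 20 x 14 mm. Origin under its centre. Leave alone.
Mind the look-alikes: they are no part of the job. What is shaped like the bench_pin but blue or red is not meant.

How it is judged (in metres and radians):
On the way:
1. the pin is home and pressed against the fixed jaw with a steady 5 to 15 N for 1.5 s (x of pin_heel in the frame of fixed_jaw between -0.003 and 0.003 m and y of pin_heel in the frame of fixed_jaw between -0.01 and 0.01 m and z of pin_heel in the frame of fixed_jaw between -0.003 and 0.003 m and angle between the x axis of bench_pin and the x axis of fixed_jaw, either way round below 0.06 rad and angle between bench_pin's own z axis and vertical below 0.06 rad and contact force between bench_pin and fixed_jaw between 5 and 15 N), for 1.5 s.
At the end, for the whole second after the job is handed in: Robot holds the pin still: pin_heel within 3 mm of the jaw face and jaw top height, 10 mm of the jaw middle; pin square to the face and level within 0.06 rad; 5 to 15 N on the fixed jaw plate; fingers on it with over 3 N (all of step 1 and contact force between the fingers and bench_pin above 3 N and linear speed of bench_pin below 0.02 m/s); the arm keeps its last pose, push and grip.
It fails at once if the pin is rammed against the fixed jaw (over 30 N) (contact force between bench_pin and fixed_jaw above 30 N).
It fails at once if the jar, the file, the wax tube or the wax bar is disturbed (moved over 25 mm) (distance of any of brush_jar, file, wax_tube, wax_bar from where it was at the start of the episode above 0.025 m).
It also fails if it takes over 48 s, if anything falls off the work surface, if the arm or the gripper's body presses on something with over 40 N, if the wrist force passes 120 N, or if a joint passes its speed limit or range.

## Working session

There is one attempt and no reset: what is moved stays moved. The work goes in short steps, Python scripts to look and compute and a tool call to move; the robot and the scene stay as the last step left them, time stands still between calls to the robot, and variables do not carry over. Pictures are saved under pics/ and viewed, at most 10 in all, crops included, and the job is handed in when it is done.

Besides the shell and the picture viewer there is one more tool, called in YAML: its name, and indented under it one key for each argument. carry_out: Moves the arm, as the interface text tells. Its arguments: {"type":"object","properties":{"targets":{"type":"array","items":{"type":"object","properties":{"dp":{"type":"array","items":{"type":"number"}},"yaw":{"type":"number"}}}},"fingers":{"type":"number"},"grip_force":{"type":"number"}},"required":["targets"]}

```bash
mkdir -p pics; ls; python3 - <<'E'
from rig import r
import cv2
for n in("top","side"):
    im=r.grab_frame(n); cv2.imwrite(f"pics/{n}0.png",im[:,:,::-1]); print(n,r.get_calibration(n))
print(r.sense(), r.tip_reach)
E
```

```text
pics
top {'fx': 487.1247829939779, 'fy': 487.1247829939779, 'cx': 333.4317668807259, 'cy': 235.85036800212384, 'dist_coeffs': array([-0.09851235,  0.        ,  0.        ,  0.        ,  0.        ]), 'rvec': array([ 2.17024795, -2.18821396,  0.09953163]), 'tvec': array([  86.70916957,  505.23258631, 1434.12964732])}
side {'fx': 503.08655636325744, 'fy': 503.08655636325744, 'cx': 326.0127426733305, 'cy': 243.1210547651988, 'dist_coeffs': array([0.04134564, 0.        , 0.        , 0.        , 0.        ]), 'rvec': array([ 2.11417345, -0.86380436,  0.39690306]), 'tvec': array([-315.83884656,  341.53186608,  918.59129899])}
{'clock': 0.1, 'qpos': array([ 1.12857552e+00,  3.53562608e-01,  1.63407622e+00,  4.72123414e-05,
        1.15520490e+00, -2.37013677e-03]), 'qvel': array([ 0.00109788, -0.0014007 , -0.00329009,  0.00035664, -0.00036749,
        0.00035456]), 'joint_efforts': array([ 5.15078700e-04, -6.06359339e+01, -3.42816639e+01,  2.01675234e-04,
        3.99853147e-03, -7.81296734e-07]), 'eef_pos': array([265.91464806, 565.13693616, 238.63988041]), 'tcp_rot': array([-3.14034169e+00, -4.61347192e-05,  2.70172287e+00]), 'contact_force': array([-0.02796959,  0.91897869,  0.1467809 ]), 'wrist_torque': array([-0.03958773,  0.06101959, -0.01371499]), 'grasp_force': 0.0, 'opening': 0.9991923691440199} 8.0
```

View pics/top0.png

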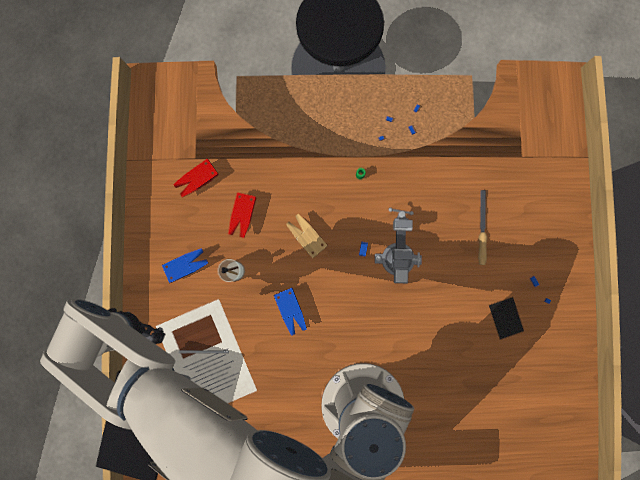

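View pics/side0.png

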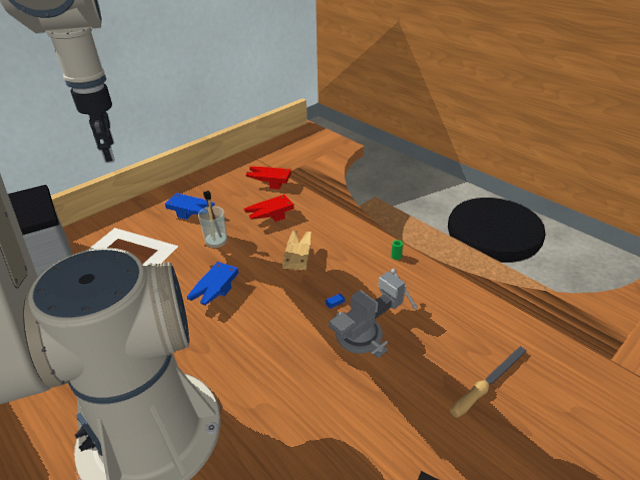

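Candidates in the top view: the wooden pin at (308,236), red ones at (196,178) and (241,215), and blue ones at (185,266) and (291,310). The wooden one fits the description; in the side view it is at (297,250). The vise is at (402,258) in the top view, with its screw pointing up the picture. I'll check this in a close crop.

```bash
python3 - <<'E'
import cv2,numpy as np
t=cv2.imread("pics/top0.png");s=cv2.imread("pics/side0.png")
a=cv2.resize(t[200:290,275:435],(800,450),interpolation=cv2.INTER_CUBIC)   # x5
cv2.imwrite("pics/c_top.png",a)
b=cv2.resize(s[220:370,270:430],(640,600),interpolation=cv2.INTER_CUBIC)  # x4
cv2.imwrite("pics/c_side.png",b)
E
```

```text
(no output)
```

View pics/c_top.png

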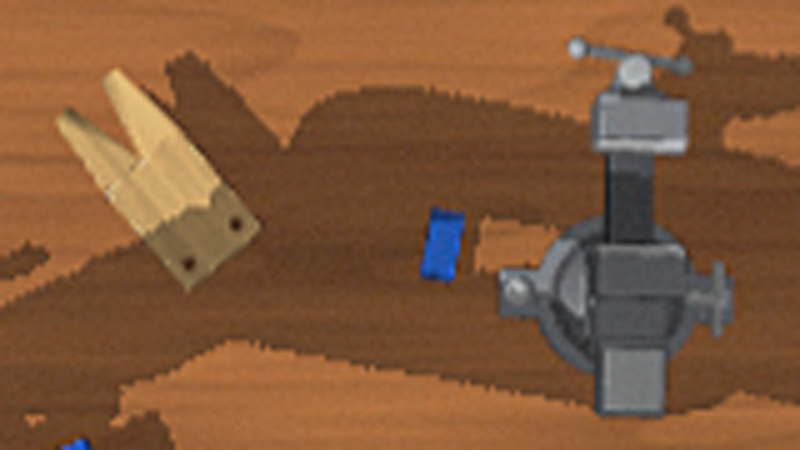

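View pics/c_side.png

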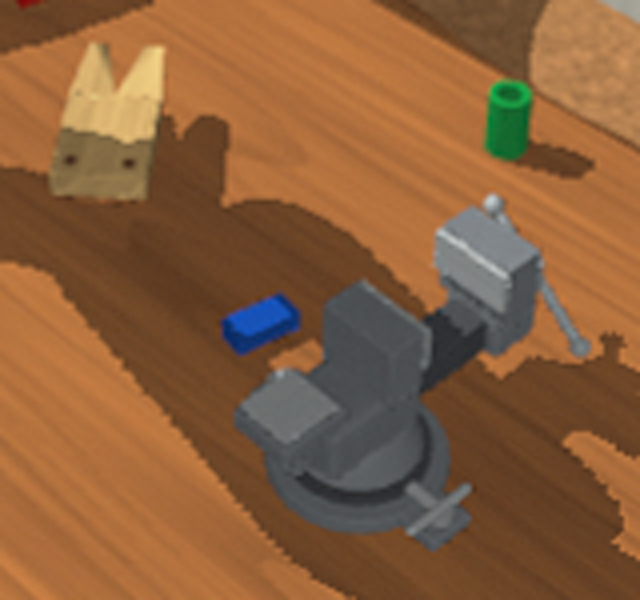

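The crops confirm the wooden pin. In the top crop its heel corners are at (261,227) and (188,290), and its notch points up-left. The vise's fixed jaw top edge is near (597–690,245), and the sliding jaw is above it at about 152. I'll enhance the image to get better corner pixels.

```bash
python3 - <<'E'
import cv2,numpy as np
from rig import r
T=np.mean([r.grab_frame("top").astype(float) for _ in range(4)],0)[:,:,::-1]
S=np.mean([r.grab_frame("side").astype(float) for _ in range(4)],0)[:,:,::-1]
np.save("T.npy",T);np.save("S.npy",S)
def c(I,x,y,w,h,k,g=.55):
    a=(255*(I[y:y+h,x:x+w]/255)**g).clip(0,255).astype(np.uint8)
    a=cv2.resize(a,(w*k,h*k),interpolation=cv2.INTER_CUBIC)
    for i in range(0,w,10): cv2.putText(a,str(x+i),(i*k,8),0,.3,(255,255,255),1);cv2.line(a,(i*k+k//2,10),(i*k+k//2,15),(255,255,255),1)
    for i in range(0,h,10): cv2.putText(a,str(y+i),(0,i*k+k//2+3),0,.3,(255,255,255),1)
    return a
A=np.zeros((600,800,3),np.uint8)
p=c(T,385,208,40,60,10); A[:600,:400]=p
p=c(S,340,265,40+0,60,10); A[:600,400:]=p
cv2.imwrite("pics/vise.png",A)
B=np.zeros((500,800,3),np.uint8)
B[:,:400]=c(T,283,210,50,62,8)[:496].shape and cv2.copyMakeBorder(c(T,283,210,50,62,8),0,4,0,0,0)
B[:400,400:]=c(S,270,225,50,50,8)
cv2.imwrite("pics/pin.png",B)
E
```

```text
(no output)
```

View pics/vise.png

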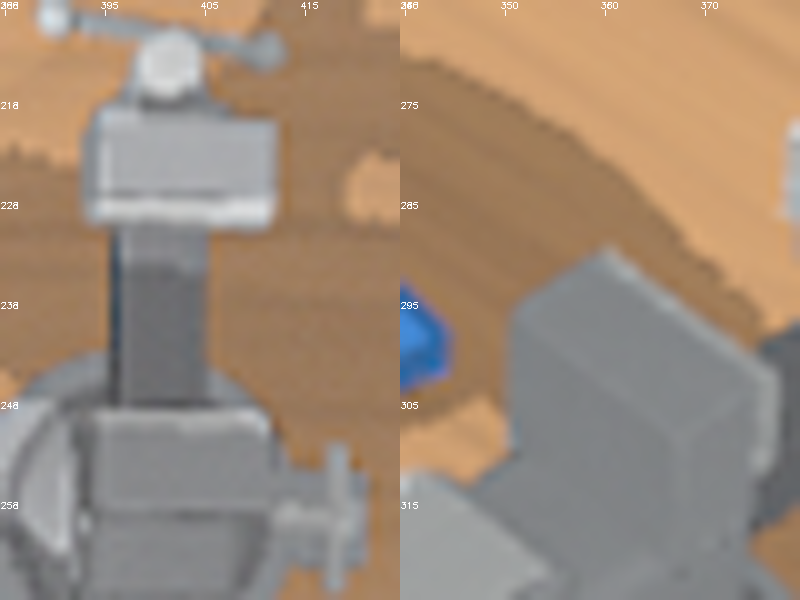

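View pics/pin.png

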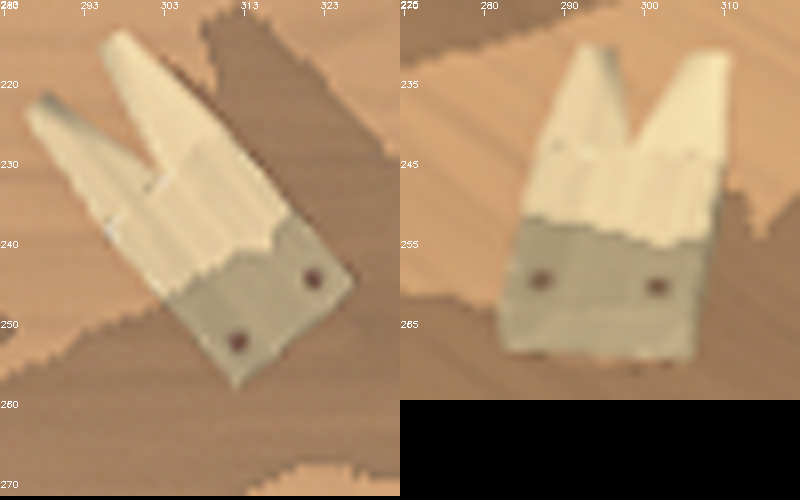

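In the vise crop, the fixed-jaw top quad is at u 95–272, v 410–512 in the top view. In the side view its corners are (512,310), (607,247), (775,375) and (680,432). In the pin crop, the holes are at top (313,278) and (238,341), and side (657,287) and (541,280). The heel corners are at top (352,282) and (238,387).

```bash
cat > h.py <<'E'
import cv2,numpy as np
from rig import r
def ray(n,p):
    c=r.get_calibration(n);K=np.array([[c['fx'],0,c['cx']],[0,c['fy'],c['cy']],[0,0,1]])
    R=cv2.Rodrigues(c['rvec'])[0];u=cv2.undistortPoints(np.array([[p]],float),K,c['dist_coeffs'])[0,0]
    d=R.T@np.array([u[0],u[1],1]);return -R.T@c['tvec'],d/np.linalg.norm(d)
def onz(n,p,z):
    o,d=ray(n,p);return o+d*(z-o[2])/d[2]
def tri(pt,ps):
    o1,d1=ray("top",pt);o2,d2=ray("side",ps)
    s=np.linalg.lstsq(np.c_[d1,-d2],o2-o1,rcond=None)[0]
    a,b=o1+s[0]*d1,o2+s[1]*d2;return (a+b)/2,np.linalg.norm(a-b)
VT=lambda u,v:(384.5+u/10,207.5+v/10)
VS=lambda u,v:(339.5+(u-400)/10,264.5+v/10)
PT=lambda u,v:(282.56+u/8,209.56+v/8)
PS=lambda u,v:(269.56+(u-400)/8,224.56+v/8)
E
python3 - <<'E'
from h import *
np.set_printoptions(precision=1,suppress=True)
print("cams",ray("top",(320,240))[0],ray("side",(320,240))[0])
for n,a,b in[("BL",(95,512),(512,310)),("FL",(97,410),(607,247)),("BR",(272,512),(680,432)),("FR",(272,410),(775,375))]:
    print(n,*tri(VT(*a),VS(*b)),onz("top",VT(*a),105),onz("side",VS(*b),105))
for n,a in[("SLf",(97,228)),("SRf",(272,228)),("SLb",(97,108)),("SRb",(275,122))]:print(n,onz("top",VT(*a),105))
for n,a,b in[("holeR",(313,278),(657,287)),("holeL",(238,341),(541,280)),("V",(165,172),(628,150)),("heelR",(352,282),(697,322)),("heelL",(238,387),(505,318))]:
    print(n,*tri(PT(*a),PS(*b)),onz("top",PT(*a),46),onz("side",PS(*b),46))
for a in[(120,33),(36,103),(300,222),(165,300)]:print(onz("top",PT(*a),46))
# file, jar, tube
for n,p in[("jar",(231,270)),("tube",(361,173)),("bar",(364,249))]:print(n,onz("top",p,14))
E
```

```text
cams [ 379.9   89.7 1472.1] [-113.4 -583.6  840.7]
BL [431.6 -85.9 103.2] 3.435421402040122 [432.8 -86.8 105. ] [428.8 -86.2 105. ]
FL [460.1 -86.8 102.3] 4.349053905980546 [461.6 -87.9 105. ] [456.2 -87.3 105. ]
BR [ 430.3 -135.   104.9] 5.567199457401247 [ 432.3 -136.9  105. ] [ 427.9 -133.4  105. ]
FR [ 458.9 -135.8  101.1] 6.511846689785218 [ 461.1 -137.5  105. ] [ 453.2 -136.3  105. ]
SLf [513.1 -88.9 105. ]
SRf [ 512.7 -138.6  105. ]
SLb [547.2 -89.6 105. ]
SRb [ 542.9 -140.2  105. ]
holeR [477.5 118.8  44.3] 4.515715994058873 [479.2 117.3  46. ] [474.4 118.6  46. ]
holeL [454.8 146.2  44.1] 4.008600610828882 [456.3 145.   46. ] [451.8 145.7  46. ]
V [516.2 173.7  43.9] 6.77081235936137 [518.7 171.5  46. ] [511.7 173.6  46. ]
heelR [477.5 103.5  39.6] 1.3123128687843015 [477.6 103.   46. ] [472.3  98.4  46. ]
heelL [438.8 146.   38.8] 2.3170863944757594 [439.4 145.   46. ] [432.9 140.1  46. ]
[570.3 188.   46. ]
[544.6 219.   46. ]
[499.8 122.   46. ]
[471.5 171.7  46. ]
jar [406.3 390.5  14. ]
tube [698.1  -3.1  14. ]
bar [466.3  -8.9  14. ]
```

carry_out:
  targets:
    - {"dp":[-30,-21,0],"yaw":10.5}
    - {"dp":[-65,-46,0],"yaw":21}
    - {"dp":[-105,-74,0],"yaw":31.5}
    - {"dp":[-145,-103,0],"yaw":42}
    - {"dp":[-185,-131,0],"yaw":52.5}
    - {"dp":[-225,-160,0],"yaw":63}
    - {"dp":[-265,-188,0],"yaw":73.5}
    - {"dp":[-305,-217,0],"yaw":84}
    - {"dp":[-340,-242,0],"yaw":94.5}
    - {"dp":[-365,-260,0],"yaw":105}
    - {"dp":[-382,-272,0],"yaw":115.5}
    - {"dp":[-382,-272,0],"yaw":115.5}
  fingers: 1

```text
clock: 2.0
eef_pos: [496.5, 155.8, 239.4]
tcp_rot: [3.141, -0.0, 0.684]
contact_force: [-0.1, 0.2, 0.0]
opening: 1.0
grasp_force: 0.0
```

```bash
python3 - <<'E'
from h import *
np.set_printoptions(precision=2,suppress=True)
s=r.sense();print(s['clock'],s['eef_pos'],s['tcp_rot'],s['qpos'])
T=np.load("T.npy").mean(2)
def fit(pts,z):
    W=np.array([onz("top",p,z)[:2] for p in pts]);vx,vy,x,y=cv2.fitLine(W.astype(np.float32),cv2.DIST_HUBER,0,.01,.01).ravel()
    return W.mean(0),np.degrees(np.arctan2(vy,vx)),np.abs((W-[x,y])@[-vy,vx]).mean()
def peak(v,o):
    g=np.gradient(v);i=1+np.argmax(abs(g[1:-1]));a,b,c=abs(g[i-1]),abs(g[i]),abs(g[i+1]);return o+i+.5*(a-c)/(a-2*b+c+1e-9)
def rows(c0,c1,r0,r1):return [(c,peak(T[r0:r1,c],r0)) for c in range(c0,c1)]
def cols(r0,r1,c0,c1):return [(peak(T[q,c0:c1],c0),q) for q in range(r0,r1)]
print("fixed front",fit(rows(396,404),103) if 0 else fit(rows(397,404,245,251),105))
print("fixed back",fit(rows(396,410,256,261),105))
print("slide face",fit(rows(395,411,228,233),103))
print("slide back",fit(rows(400,411,216,221),105))
print("slide R side",fit(cols(220,228,409,415),105))
print("bar L",fit(cols(234,246,395,399),60),"bar R",fit(cols(232,246,403,408),60))
E
```

```text
2.0 [496.5  155.78 239.37] [ 3.14 -0.    0.68] [ 0.3   0.19  1.86 -0.    1.1   1.19]
fixed front (array([ 461.37, -104.32]), np.float32(84.235855), np.float64(0.18327133733060877))
fixed back (array([ 433.26, -110.84]), np.float32(-87.935715), np.float64(0.7600918796179289))
slide face (array([ 515.04, -112.79]), np.float32(86.47734), np.float64(0.4562052628129557))
slide back (array([ 558.86, -120.58]), np.float32(-7.8241315), np.float64(7.1331861694876295))
slide R side (array([ 532.02, -139.76]), np.float32(-2.1293592), np.float64(0.14914846454952174))
bar L (array([ 490.44, -102.19]), np.float32(-1.141843), np.float64(0.159603562126786)) bar R (array([ 493.18, -125.64]), np.float32(1.1943421), np.float64(0.958110456778328))
```

carry_out:
  targets:
    - {"dp":[0,0,30],"yaw":0}
    - {"dp":[0,0,70],"yaw":0}
    - {"dp":[0,0,110],"yaw":0}
    - {"dp":[0,0,145],"yaw":0}
    - {"dp":[0,0,165],"yaw":0}
    - {"dp":[0,0,165],"yaw":0}

```text
clock: 2.75
eef_pos: [494.5, 157.1, 73.1]
tcp_rot: [-3.14, 0.003, 0.689]
contact_force: [-0.3, -0.7, 0.2]
opening: 1.003
grasp_force: 0.0
```

```bash
python3 - <<'E'
from h import *
np.set_printoptions(precision=1,suppress=True)
S=r.grab_frame("side")[:,:,::-1]; a=S[190:290,240:360]
cv2.imwrite("pics/pre.png",cv2.resize(a,(720,600),interpolation=cv2.INTER_CUBIC))
CT=lambda u,v:(274.6+u/5,199.6+v/5); CS=lambda u,v:(269.6+u/4,219.6+v/4)
for u,v in[(598,348),(663,348),(602,413),(665,411)]:print(onz("top",CT(u,v),84))
for u,v in[(240,407),(283,370),(345,405),(293,445)]:print("s",onz("side",CS(u,v),84))
E
```

```text
[403.7 -89.6  84. ]
[ 403.3 -126.8   84. ]
[366.7 -91.2  84. ]
[ 367.5 -127.3   84. ]
s [361.8 -92.4  84. ]
s [394.9 -89.9  84. ]
s [ 400.  -128.4   84. ]
s [ 362.9 -128.4   84. ]
```

View pics/pre.png

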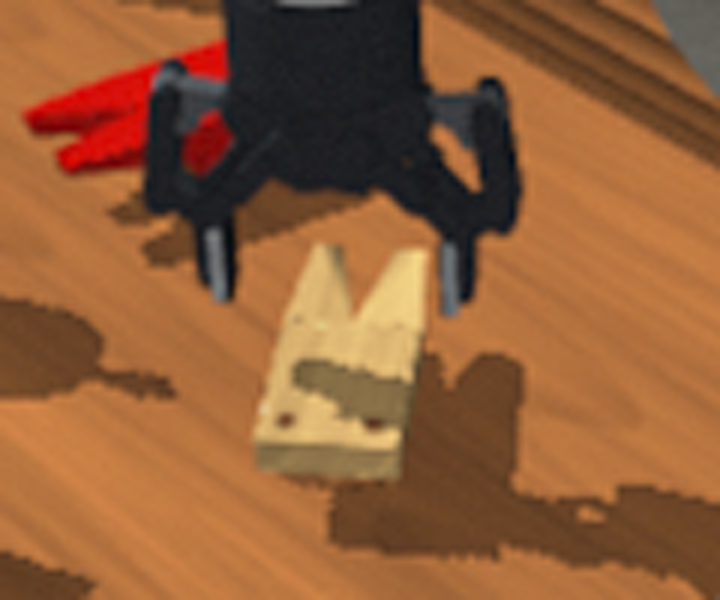

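The pads straddle the board, with tips at about (222,298) and (450,312) in the crop. The heel end is toward the camera, so I'll descend.

carry_out:
  targets:
    - {"dp":[0,0,15],"yaw":0}
    - {"dp":[0,0,30],"yaw":0}
    - {"dp":[0,0,42],"yaw":0}
    - {"dp":[0,0,48],"yaw":0}
    - {"dp":[0,0,48],"yaw":0}

```text
clock: 3.42
eef_pos: [495.6, 156.6, 25.7]
tcp_rot: [-3.141, 0.001, 0.686]
contact_force: [0.1, 0.4, -1.0]
opening: 0.998
grasp_force: 0.0
```

carry_out:
  targets:
    - {"dp":[0,0,0],"yaw":0}
    - {"dp":[0,0,0],"yaw":0}
    - {"dp":[0,0,0],"yaw":0}
    - {"dp":[0,0,0],"yaw":0}
    - {"dp":[0,0,0],"yaw":0}
    - {"dp":[0,0,0],"yaw":0}
    - {"dp":[0,0,0],"yaw":0}
    - {"dp":[0,0,0],"yaw":0}
  fingers: -1
  grip_force: 45

```text
clock: 4.42
eef_pos: [496.5, 156.9, 26.9]
tcp_rot: [3.141, -0.001, 0.686]
contact_force: [-0.8, 0.6, 7.1]
opening: 0.668
grasp_force: 48.6
```

carry_out:
  targets:
    - {"dp":[0,0,-3],"yaw":0}
    - {"dp":[0,0,-12],"yaw":0}
    - {"dp":[0,0,-30],"yaw":0}
    - {"dp":[0,0,-60],"yaw":0}
    - {"dp":[0,0,-90],"yaw":0}
    - {"dp":[0,0,-115],"yaw":0}
    - {"dp":[0,0,-130],"yaw":0}
    - {"dp":[0,0,-135],"yaw":0}
    - {"dp":[0,0,-135],"yaw":0}
    - {"dp":[0,0,-135],"yaw":0}

```text
clock: 5.68
eef_pos: [495.4, 156.6, 160.4]
tcp_rot: [-3.141, 0.001, 0.686]
contact_force: [0.2, 0.4, -1.9]
opening: 0.672
grasp_force: 48.3
```

carry_out:
  targets:
    - {"dp":[-8,10,0],"yaw":2}
    - {"dp":[-24,29,0],"yaw":6}
    - {"dp":[-45,54,0],"yaw":11}
    - {"dp":[-68,82,0],"yaw":17}
    - {"dp":[-92,111,0],"yaw":22}
    - {"dp":[-116,140,0],"yaw":28}
    - {"dp":[-138,167,0],"yaw":33}
    - {"dp":[-156,188,0],"yaw":37}
    - {"dp":[-168,203,0],"yaw":40}
    - {"dp":[-172,208,0],"yaw":41.3}
    - {"dp":[-172,208,0],"yaw":41.3}
    - {"dp":[-172,208,0],"yaw":41.3}

```text
clock: 7.18
eef_pos: [494.6, -112.4, 161.2]
tcp_rot: [-3.141, 0.0, -0.034]
contact_force: [0.6, -0.1, -1.2]
opening: 0.672
grasp_force: 48.4
```

```bash
python3 - <<'E'
from h import *
np.set_printoptions(precision=2,suppress=True)
s=r.sense();print(s['eef_pos'],s['tcp_rot'],s['contact_force'])
S=r.grab_frame("side")[:,:,::-1];T=r.grab_frame("top")[:,:,::-1]
A=np.zeros((600,800,3),np.uint8)
A[:,:400]=cv2.resize(S[220:340,330:410],(400,600),interpolation=cv2.INTER_CUBIC)
A[:,400:]=cv2.resize(T[170:290,365:445],(400,600),interpolation=cv2.INTER_CUBIC)
cv2.imwrite("pics/hover.png",(255*(A/255)**.7).astype(np.uint8))
E
```

```text
[ 494.57 -112.44  161.23] [-3.14  0.   -0.03] [ 0.56 -0.08 -1.18]
```

View pics/hover.png

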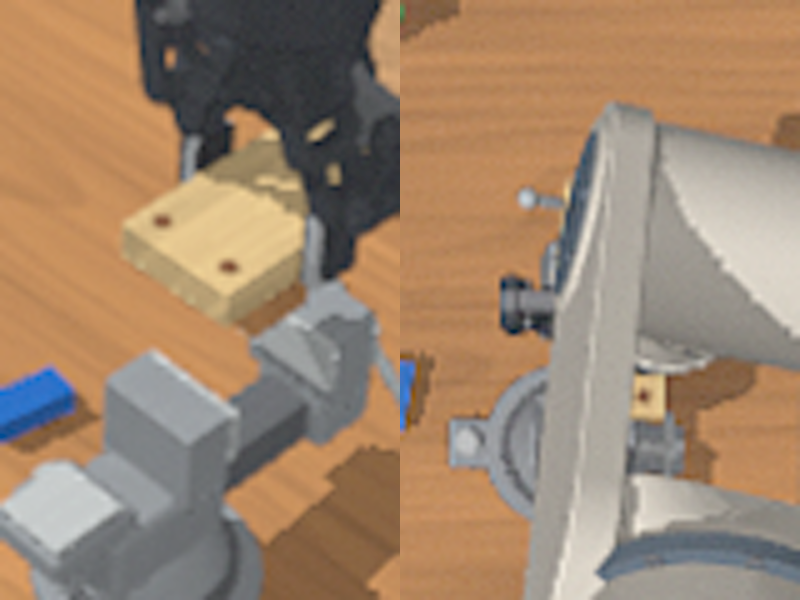

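The pin is held level and square above the vise. In the side crop its heel-top corners are at (123,235) and (228,300), and its holes at (162,220) and (229,266). I'll measure it relative to the jaw in the same camera.

```bash
python3 - <<'E'
from h import *
np.set_printoptions(precision=1,suppress=True)
C=lambda u,v:(329.6+u/5,219.6+v/5)
for z in(179,182):
  for q in[(123,235),(228,300),(162,220),(229,266)]:print(z,onz("side",C(*q),z))
for q in[(105,382),(153,350),(190,442),(238,410)]:print("jaw",onz("side",C(*q),105))
for q in[(255,340),(335,392)]:print("slid",onz("side",C(*q),105))
E
```

```text
179 [437.1 -85.8 179. ]
179 [ 438.4 -139.6  179. ]
179 [454.5 -90.6 179. ]
179 [ 453.1 -127.2  179. ]
182 [434.6 -88.  182. ]
182 [ 435.9 -141.7  182. ]
182 [452.  -92.8 182. ]
182 [ 450.5 -129.2  182. ]
jaw [427.6 -87.  105. ]
jaw [455.3 -88.2 105. ]
jaw [ 427.4 -134.1  105. ]
jaw [ 454.3 -135.9  105. ]
slid [ 489.9 -114.   105. ]
slid [ 490.1 -156.9  105. ]
```

carry_out:
  targets:
    - {"dp":[0,0,8],"yaw":0}
    - {"dp":[0,0,20],"yaw":0}
    - {"dp":[0,0,30],"yaw":0}
    - {"dp":[0,0,36],"yaw":0}
    - {"dp":[0,0,40],"yaw":0}
    - {"dp":[0,0,40],"yaw":0}

```text
clock: 8.02
eef_pos: [494.5, -113.2, 121.1]
tcp_rot: [-3.142, 0.0, -0.035]
contact_force: [-0.0, 0.1, -1.8]
opening: 0.672
grasp_force: 48.4
```

carry_out:
  targets:
    - {"dp":[0,0,4],"yaw":0}
    - {"dp":[0,0,8],"yaw":0}
    - {"dp":[0,0,12],"yaw":0}
    - {"dp":[0,0,15],"yaw":0}
    - {"dp":[0,0,15],"yaw":0}
    - {"dp":[0,0,15],"yaw":0}

```text
clock: 8.78
eef_pos: [494.7, -113.1, 106.3]
tcp_rot: [3.142, -0.0, -0.035]
contact_force: [0.5, 1.1, -1.0]
opening: 0.67
grasp_force: 48.4
```

carry_out:
  targets:
    - {"dp":[0,0,0.5],"yaw":0}
    - {"dp":[0,0,1],"yaw":0}
    - {"dp":[0,0,1.5],"yaw":0}
    - {"dp":[0,0,2],"yaw":0}
    - {"dp":[0,0,2],"yaw":0}
    - {"dp":[0,0,2],"yaw":0}

```text
clock: 9.52
eef_pos: [494.6, -113.2, 104.3]
tcp_rot: [3.142, -0.0, -0.035]
contact_force: [-0.1, 0.1, -0.6]
opening: 0.668
grasp_force: 48.4
```

carry_out:
  targets:
    - {"dp":[0,0,0.3],"yaw":0}
    - {"dp":[0,0,0.6],"yaw":0}
    - {"dp":[0,0,0.9],"yaw":0}
    - {"dp":[0,0,1],"yaw":0}
    - {"dp":[0,0,1],"yaw":0}
    - {"dp":[0,0,1],"yaw":0}

```text
clock: 10.28
eef_pos: [494.7, -113.1, 103.8]
tcp_rot: [3.142, -0.0, -0.035]
contact_force: [-2.4, 1.1, 7.5]
opening: 0.67
grasp_force: 49.4
```

carry_out:
  targets:
    - {"dp":[0,0,-0.4],"yaw":0}
    - {"dp":[-1,0,-0.4],"yaw":0}
    - {"dp":[-2,0,-0.4],"yaw":0}
    - {"dp":[-3,0,-0.4],"yaw":0}
    - {"dp":[-4,0,-0.4],"yaw":0}
    - {"dp":[-4.5,0,-0.4],"yaw":0}
    - {"dp":[-4.5,0,-0.4],"yaw":0}
    - {"dp":[-4.5,0,-0.4],"yaw":0}

```text
clock: 11.28
eef_pos: [490.1, -113.0, 103.7]
tcp_rot: [3.142, -0.0, -0.035]
contact_force: [1.6, -0.2, 2.4]
opening: 0.672
grasp_force: 48.7
```

carry_out:
  targets:
    - {"dp":[-0.3,0,0],"yaw":0}
    - {"dp":[-0.6,0,0],"yaw":0}
    - {"dp":[-0.9,0,0],"yaw":0}
    - {"dp":[-1,0,0],"yaw":0}
    - {"dp":[-1,0,0],"yaw":0}

```text
clock: 11.9
eef_pos: [489.1, -112.9, 103.7]
tcp_rot: [3.142, -0.0, -0.035]
contact_force: [2.6, 0.6, 2.5]
opening: 0.668
grasp_force: 48.7
```

carry_out:
  targets:
    - {"dp":[-0.3,0,0],"yaw":0}
    - {"dp":[-0.6,0,0],"yaw":0}
    - {"dp":[-0.9,0,0],"yaw":0}
    - {"dp":[-1,0,0],"yaw":0}
    - {"dp":[-1,0,0],"yaw":0}

```text
clock: 12.52
eef_pos: [488.1, -112.9, 103.7]
tcp_rot: [3.142, -0.0, -0.035]
contact_force: [3.1, -1.1, 2.4]
opening: 0.671
grasp_force: 48.8
```

carry_out:
  targets:
    - {"dp":[-0.3,0,0],"yaw":0}
    - {"dp":[-0.6,0,0],"yaw":0}
    - {"dp":[-0.8,0,0],"yaw":0}
    - {"dp":[-0.8,0,0],"yaw":0}
    - {"dp":[-0.8,0,0],"yaw":0}

```text
clock: 13.15
eef_pos: [487.3, -112.9, 103.7]
tcp_rot: [3.142, 0.0, -0.035]
contact_force: [2.2, -0.4, 3.2]
opening: 0.673
grasp_force: 48.8
```

carry_out:
  targets:
    - {"dp":[-0.3,0,0],"yaw":0}
    - {"dp":[-0.6,0,0],"yaw":0}
    - {"dp":[-0.8,0,0],"yaw":0}
    - {"dp":[-0.8,0,0],"yaw":0}
    - {"dp":[-0.8,0,0],"yaw":0}

```text
clock: 13.78
eef_pos: [486.5, -112.8, 103.7]
tcp_rot: [3.142, -0.0, -0.035]
contact_force: [3.1, 0.3, 4.1]
opening: 0.669
grasp_force: 48.9
```

carry_out:
  targets:
    - {"dp":[-0.3,0,0],"yaw":0}
    - {"dp":[-0.6,0,0],"yaw":0}
    - {"dp":[-0.8,0,0],"yaw":0}
    - {"dp":[-0.8,0,0],"yaw":0}
    - {"dp":[-0.8,0,0],"yaw":0}

```text
clock: 14.4
eef_pos: [485.7, -112.8, 103.7]
tcp_rot: [3.142, -0.0, -0.035]
contact_force: [4.4, -0.5, 4.4]
opening: 0.67
grasp_force: 48.9
```

carry_out:
  targets:
    - {"dp":[-0.3,0,-0.1],"yaw":0}
    - {"dp":[-0.6,0,-0.15],"yaw":0}
    - {"dp":[-0.7,0,-0.15],"yaw":0}
    - {"dp":[-0.7,0,-0.15],"yaw":0}
    - {"dp":[-0.7,0,-0.15],"yaw":0}

```text
clock: 15.02
eef_pos: [485.2, -112.8, 103.9]
tcp_rot: [3.142, -0.0, -0.035]
contact_force: [5.5, 0.6, 1.5]
opening: 0.667
grasp_force: 48.7
```

carry_out:
  targets:
    - {"dp":[-0.1,0,0],"yaw":0}
    - {"dp":[-0.2,0,0],"yaw":0}
    - {"dp":[-0.3,0,0],"yaw":0}
    - {"dp":[-0.3,0,0],"yaw":0}
    - {"dp":[-0.3,0,0],"yaw":0}
    - {"dp":[-0.3,0,0],"yaw":0}

```text
clock: 15.78
eef_pos: [485.1, -112.8, 103.9]
tcp_rot: [3.142, -0.001, -0.035]
contact_force: [5.6, 1.2, 0.7]
opening: 0.665
grasp_force: 48.6
```

```bash
python3 - <<'E'
from rig import r
import numpy as np
np.set_printoptions(precision=2,suppress=True)
s=r.sense();print(s['eef_pos'],s['tcp_rot'],s['contact_force'],s['wrist_torque'])
E
```

```text
[ 485.15 -112.82  103.91] [ 3.14 -0.   -0.04] [5.55 1.2  0.68] [-0.03 -0.94 -0.04]
```

carry_out:
  targets:
    - {"dp":[-0.1,0,0],"yaw":0}
    - {"dp":[-0.2,0,0],"yaw":0}
    - {"dp":[-0.3,0,0],"yaw":0}
    - {"dp":[-0.3,0,0],"yaw":0}
    - {"dp":[-0.3,0,0],"yaw":0}
    - {"dp":[-0.3,0,0],"yaw":0}

```text
clock: 16.52
eef_pos: [485.1, -112.8, 103.9]
tcp_rot: [3.142, -0.001, -0.035]
contact_force: [7.2, 0.1, 0.6]
opening: 0.669
grasp_force: 48.6
```

```bash
python3 - <<'E'
from rig import r
import numpy as np
np.set_printoptions(precision=2,suppress=True)
s=r.sense();print(s['eef_pos'],s['tcp_rot'],s['contact_force'],s['wrist_torque'])
E
```

```text
[ 485.14 -112.83  103.94] [ 3.14 -0.   -0.04] [7.22 0.1  0.59] [-0.   -1.05 -0.09]
```

carry_out:
  targets:
    - {"dp":[-0.1,0,0],"yaw":0}
    - {"dp":[-0.2,0,0],"yaw":0}
    - {"dp":[-0.3,0,0],"yaw":0}
    - {"dp":[-0.4,0,0],"yaw":0}
    - {"dp":[-0.5,0,0],"yaw":0}
    - {"dp":[-0.5,0,0],"yaw":0}
    - {"dp":[-0.5,0,0],"yaw":0}
    - {"dp":[-0.5,0,0],"yaw":0}

```text
clock: 17.52
eef_pos: [485.1, -112.8, 104.0]
tcp_rot: [3.141, -0.002, -0.035]
contact_force: [7.9, 1.2, -1.4]
opening: 0.668
grasp_force: 48.5
```

```bash
python3 - <<'E'
from rig import r
import numpy as np,cv2
np.set_printoptions(precision=2,suppress=True)
s=r.sense();print(s['eef_pos'],s['tcp_rot'],s['contact_force'],s['wrist_torque'])
S=r.grab_frame("side")[:,:,::-1]
a=cv2.resize(S[245:345,330:430],(600,600),interpolation=cv2.INTER_CUBIC)
cv2.imwrite("pics/home.png",(255*(a/255)**.6).astype(np.uint8))
E
```

```text
[ 485.09 -112.83  104.04] [ 3.14 -0.   -0.04] [ 7.9   1.2  -1.36] [ 0.04 -1.24 -0.1 ]
```

View pics/home.png

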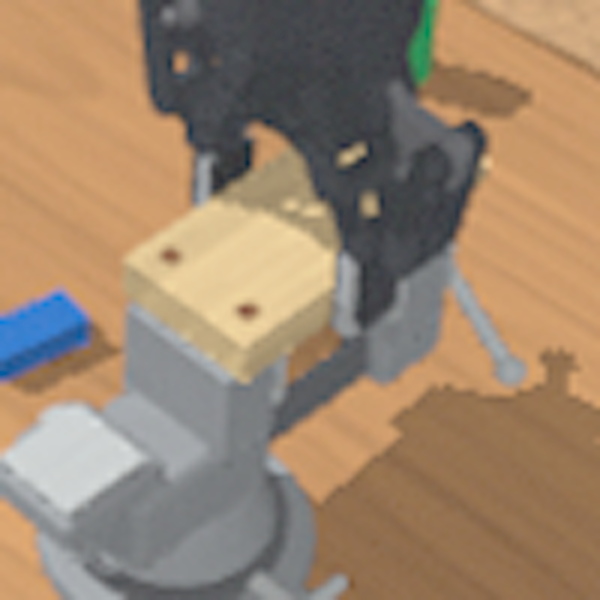

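The board sits level on the fixed jaw, with its heel corners at (128,265) and (245,378) in the crop. The fingers are clear of the sliding jaw. I'll firm the push up to about 10 N.

carry_out:
  targets:
    - {"dp":[-0.1,0,0.1],"yaw":0}
    - {"dp":[-0.2,0,0.15],"yaw":0}
    - {"dp":[-0.3,0,0.15],"yaw":0}
    - {"dp":[-0.4,0,0.15],"yaw":0}
    - {"dp":[-0.5,0,0.15],"yaw":0}
    - {"dp":[-0.5,0,0.15],"yaw":0}
    - {"dp":[-0.5,0,0.15],"yaw":0}
    - {"dp":[-0.5,0,0.15],"yaw":0}

```text
clock: 18.58
eef_pos: [485.1, -112.8, 104.1]
tcp_rot: [3.141, -0.003, -0.035]
contact_force: [9.5, 2.2, 0.1]
opening: 0.666
grasp_force: 48.5
```

carry_out:
  targets:
    - {"dp":[-0.1,0,0],"yaw":0}
    - {"dp":[-0.1,0,0],"yaw":0}
    - {"dp":[-0.1,0,0],"yaw":0}
    - {"dp":[-0.1,0,0],"yaw":0}
    - {"dp":[-0.1,0,0],"yaw":0}
    - {"dp":[-0.1,0,0],"yaw":0}
    - {"dp":[-0.1,0,0],"yaw":0}
    - {"dp":[-0.1,0,0],"yaw":0}
    - {"dp":[-0.1,0,0],"yaw":0}
    - {"dp":[-0.1,0,0],"yaw":0}
    - {"dp":[-0.1,0,0],"yaw":0}
    - {"dp":[-0.1,0,0],"yaw":0}

```text
clock: 20.08
eef_pos: [485.1, -112.8, 104.1]
tcp_rot: [3.141, -0.004, -0.035]
contact_force: [9.5, 0.5, -1.1]
opening: 0.676
grasp_force: 48.5
```

carry_out:
  targets:
    - {"dp":[0,0,0],"yaw":0}
    - {"dp":[0,0,0],"yaw":0}
    - {"dp":[0,0,0],"yaw":0}
    - {"dp":[0,0,0],"yaw":0}
    - {"dp":[0,0,0],"yaw":0}
    - {"dp":[0,0,0],"yaw":0}
    - {"dp":[0,0,0],"yaw":0}
    - {"dp":[0,0,0],"yaw":0}
    - {"dp":[0,0,0],"yaw":0}
    - {"dp":[0,0,0],"yaw":0}
    - {"dp":[0,0,0],"yaw":0}
    - {"dp":[0,0,0],"yaw":0}

```text
clock: 21.58
eef_pos: [485.1, -112.8, 104.1]
tcp_rot: [3.141, -0.004, -0.035]
contact_force: [8.6, 1.9, -0.6]
opening: 0.671
grasp_force: 48.5
```

carry_out:
  targets:
    - {"dp":[-0.1,0,0],"yaw":0}
    - {"dp":[-0.2,0,0],"yaw":0}
    - {"dp":[-0.2,0,0],"yaw":0}
    - {"dp":[-0.2,0,0],"yaw":0}
    - {"dp":[-0.2,0,0],"yaw":0}
    - {"dp":[-0.2,0,0],"yaw":0}
    - {"dp":[-0.2,0,0],"yaw":0}
    - {"dp":[-0.2,0,0],"yaw":0}
    - {"dp":[-0.2,0,0],"yaw":0}
    - {"dp":[-0.2,0,0],"yaw":0}
    - {"dp":[-0.2,0,0],"yaw":0}
    - {"dp":[-0.2,0,0],"yaw":0}

```text
clock: 23.08
eef_pos: [485.0, -112.9, 104.1]
tcp_rot: [3.141, -0.004, -0.035]
contact_force: [9.9, 1.4, -0.8]
opening: 0.668
grasp_force: 48.4
```

carry_out:
  targets:
    - {"dp":[0,0,0],"yaw":0}
    - {"dp":[0,0,0],"yaw":0}
    - {"dp":[0,0,0],"yaw":0}
    - {"dp":[0,0,0],"yaw":0}
    - {"dp":[0,0,0],"yaw":0}
    - {"dp":[0,0,0],"yaw":0}
    - {"dp":[0,0,0],"yaw":0}
    - {"dp":[0,0,0],"yaw":0}
    - {"dp":[0,0,0],"yaw":0}
    - {"dp":[0,0,0],"yaw":0}

```text
clock: 24.32
eef_pos: [485.0, -112.8, 104.1]
tcp_rot: [3.141, -0.004, -0.035]
contact_force: [10.7, 0.9, -0.9]
opening: 0.669
grasp_force: 48.4
```

The push is steady at about 10 N, so I'm handing the job in.

```bash
python3 -c "
from rig import r
print(r.sign_off())"
```

```text
the job is handed in; nothing more can be done
None
```

I handed the job in with the wooden bench pin seated in the vise and still held against the fixed jaw with a steady push of about 10 N; the sign-off returned no verdict.

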